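# Re-zero the coffee grinder and set the grind

## Robot

A 6-joint arm with a two-finger parallel gripper is mounted at the origin on the work surface. World frame = base frame: x ahead of the robot, y to its left, z up, the work surface at z = 0. Lengths are in m, angles in rad, forces in N, time in s.
With the tool pointing down it reaches from about 0.375 to 0.925 m from the base axis. Payload 5.7 kg.
Tool frame: the origin (TCP) lies on the centre line of the jaws, within the pads' length; the fingertips stand 11 mm ahead of it and the grasp point (between the pads) lies 8 mm behind it; z points along the fingers, y is the line along which they close (so a half turn about z gives the same grasp; the last joint's range is limited). The gripper opens to 85 mm and grips with 20 to 120 N. Pads are 22 mm wide; open, the fingers measure 114 mm over their backs; the gripper's body (76 mm by 85 mm) begins 54 mm behind the grasp point. The pads swing forward as they close: fully open they stand 13 mm farther back than shut.
Start: joints at [1.065, 0.359, 1.51, -0, 1.272, -0.115], TCP at [0.229, 0.555, 0.242] pointing down, gripper open.
Joint ranges: [-2.97, 2.97], [-1.01, 2.36], [0.21, 2.38], [-0.96, 4.11], [0.2, 2.71], [-2.98, 2.98]. Speed limits (rad/s): [2.39, 2.39, 3.14, 3.14, 3.14, 3.14].

## Interface

Orientations are given as a unit quaternion [w, x, y, z].
In Python, from cell import env gives the robot as it stands. Calls block until the motion is done:
- env.move_to(position, orientation): joint-space move of the TCP to a pose.
- env.move_l(position, orientation=None, feed=0.15): straight line of the TCP; orientation=None keeps the orientation; feed is the mean speed in m/s.
- env.set_joints(angles): joint-space move.
- env.command_gripper(opening, grasp_force=None): finger opening in m; grasp_force is the grip in N (None keeps the last); returns when the fingers have stopped.
- env.pause(seconds).
- env.solve_ik(position, orientation): joint angles nearest the present ones, or None.
- env.observe(): the state.
- env.snapshot(name): name is "side" or "top"; returns a dict with "color" (480x640x3 uint8, blue, green, red), "range_z" (480x640 float32, m along the optical axis (not along the pixel's ray), 0 where there is no reading), "fx", "fy", "cx", "cy" (pixels), "extrinsics" (4x4, takes a point from world to camera coordinates). Camera axes: x right, y up, looking along -z (the intrinsics and any distortion apply to the point x, -y, -z); pixel columns grow to the right and rows downward; lengths in m; the calibration is good to about 2 mm. A picture is of the moment at which its call begins.
A pose or a line that the arm cannot do raises env.IKError and nothing moves.
- env.close_job(): hands the job in; it is judged then, once.
The state is a dict: "t": time; "joint_positions": joint angles; "qd": joint speeds; "joint_torque": joint torques, N m; "position": TCP position; "ee_rot": TCP orientation; "force": force on the tool from outside, world axes, zero at the start; "torque": the same for the moment, N m; "width": finger opening in m; "grasp_force": force on a finger pad.
Only numpy, scipy, OpenCV 4.12 (cv2) and the standard library are available. Lean on these libraries where they do the work, as an engineer would, in place of code of your own. Each camera call takes 0.05 s, during which the arm holds its last target. There are 200 camera calls.

## Task

Set the grind on the coffee grinder: turn the bar-handled adjuster on its top clockwise until the burrs touch and it stops, then back it off (anticlockwise) exactly three clicks. Then lock the setting by throwing the small lock lever beside it all the way over to the back of the grinder (away from the chute and catch cup), and let go. Leave the other things on the counter where they stand.

Things in the scene. Friction and masses are not known exactly. Their poses are not given: they have to be found in the camera images.
- grinder: Coffee grinder, bare aluminium, black foot, bolted down. Origin: centre of its underside. -x is its front (chute), +x its back, +y its left. Head 170 (x) by 230 mm (y), its flat top at 170 mm; foot to x = -110 mm. On top at the left the adjuster, its axis at x = 0, y = 45 mm; at the right the lock lever, its pivot at x = 0, y = -68, z = 184 mm.
- dial_grip (a point): On the adjuster's vertical axis at grip height, 206 mm over the counter. The adjuster: steel disc 72 mm across, its face 20 mm below this point, with a dark cross bar 64 mm long, 14 wide, 36 high, its top 15 mm above this point. Site x lies along the bar and turns with it; at joint dial = 0 it is parallel to the grinder's x. White line on the bar's -x end.
- dial (a joint): Turn of the adjuster, rad: 0 where the burrs touch (hard stop), growing anticlockwise seen from above, to 1.83. Spring detents every 15 degrees (0.262 rad) from the stop: one click each. Passing one takes about 0.2 N m; let go, it springs into the nearest click (unless left right on a crest). Starts about four or five clicks open. Three clicks from the stop is 0.785.
- lever_tip (a point): Centre of the round black knob (18 mm across) on the lock lever, a steel rod of 9 mm diameter, 52 mm from pivot to this point, between two black cheeks on the grinder's top, 20 mm high, 34 mm long (x), 36 mm over both in y. Unlocked it leans about 0.5 rad from vertical to the grinder's front; locked, 0.5 rad to its back.
- lever (a joint): Angle of the lock lever in rad: 0 leaning fully to the front (unlocked), 1.0 leaning fully to the back (locked), swinging about the grinder's y axis. Stiff, it stays where it is left; under 2 N at the knob moves it.
- cup: Steel catch cup, 68 mm across, 70 mm high, on the grinder's foot under the chute. Origin: centre of its underside. Leave it.
- hopper: The grinder's clear bean hopper, set upside down on the counter, 118 mm across, 100 mm high, beyond the grinder's right side. Origin: centre of its underside. Leave it.
- box_peas: Lidded glass food container with peas, 128 by 168 mm, 65 mm high, on the counter at the grinder's left. Origin: centre of its underside. Leave it.
- box_corn: Smaller lidded glass container with corn, 108 by 138 mm, 60 mm high, stacked on the one with peas. Origin: centre of its underside. Leave it.
- mug: White mug, 80 mm across, 90 mm high, with a handle, behind the grinder. Origin: centre of its underside. Leave it.
- tin: Plain steel coffee tin, 72 mm across, 110 mm high, behind the grinder. Origin: centre of its underside. Leave it.
- brush: Small wooden-handled brush, 150 mm long, lying at the grinder's right front. Leave it.

How it is judged:
By the outcome, as a careful person would: the job done as asked, in the order asked, and still so for the second after the job is handed in, with the robot touching nothing.
It also fails if it takes over 48 s, if anything falls off the work surface, if the arm or the gripper's body presses on something with over 40 N, if the wrist force passes 120 N, or if a joint passes its speed limit or range.

## Working session

There is one attempt and no reset: what is moved stays moved. The work goes in short steps, each a Python script; the robot and the scene stay as the last script left them, time stands still between calls to the robot, and variables do not carry over. Pictures are saved under pics/ and viewed, at most 10 in all, crops included, and the job is handed in when it is done.

```bash
ls; mkdir -p pics; python3 - <<'E'
from cell import env
import cv2,numpy as np
for n in("top","side"):
    s=env.snapshot(n); cv2.imwrite(f"pics/{n}1.png",s["color"]); np.savez(f"{n}1.npz",**s)
    print(n,s["fx"],s["fy"],s["cx"],s["cy"],s.keys()); print(s["extrinsics"].round(4))
o=env.observe(); print(o)
E
```

```text
pics
top 569.074068442723 569.074068442723 319.26414199654926 239.8429789116701 dict_keys(['color', 'range_z', 'fx', 'fy', 'cx', 'cy', 'extrinsics'])
[[ 0.0209 -0.9998  0.0023  0.0327]
 [ 0.9842  0.0209  0.1759 -0.5816]
 [-0.1759 -0.0014  0.9844 -1.0548]
 [ 0.      0.      0.      1.    ]]
side 559.410532696196 559.410532696196 308.28574979440884 241.11481665178127 dict_keys(['color', 'range_z', 'fx', 'fy', 'cx', 'cy', 'extrinsics'])
[[ 0.9415 -0.3362  0.0221 -0.5274]
 [ 0.1543  0.4888  0.8586 -0.2457]
 [-0.2995 -0.805   0.5121 -0.9469]
 [ 0.      0.      0.      1.    ]]
{'t': 0.1, 'joint_positions': array([ 1.06491312e+00,  3.59407595e-01,  1.51134346e+00, -8.65223729e-06,
        1.27251800e+00, -1.15113649e-01]), 'qd': array([ 8.95713168e-05, -2.65384160e-03, -2.04278628e-03, -3.02411293e-05,
       -2.04147087e-04,  7.54060499e-04]), 'joint_torque': array([-8.29326400e-04, -5.28645086e+01, -2.79352891e+01, -1.10338683e-04,
        4.90115854e-03, -3.44061880e-05]), 'position': array([0.22825974, 0.55422506, 0.24154542]), 'ee_rot': array([-2.52162478e-04,  1.94142690e-01,  9.80972942e-01, -7.99384135e-04]), 'force': array([0.20480905, 0.29095108, 0.05437949]), 'torque': array([ 0.00658197, -0.00214334,  0.01594324]), 'grasp_force': 0.0, 'width': 0.08528428982721921}
```

View pics/top1.png

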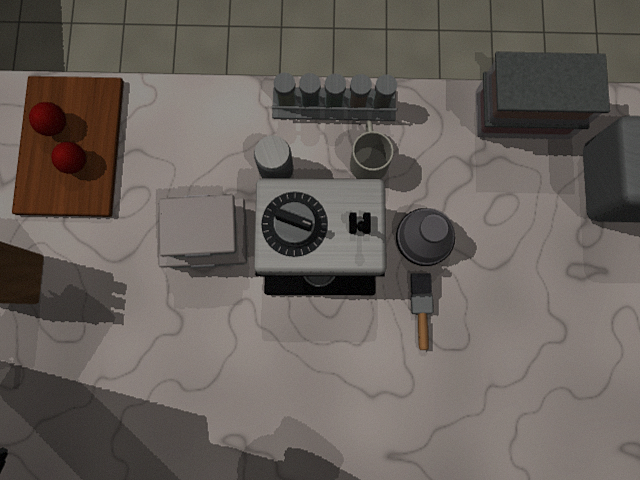

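View pics/side1.png

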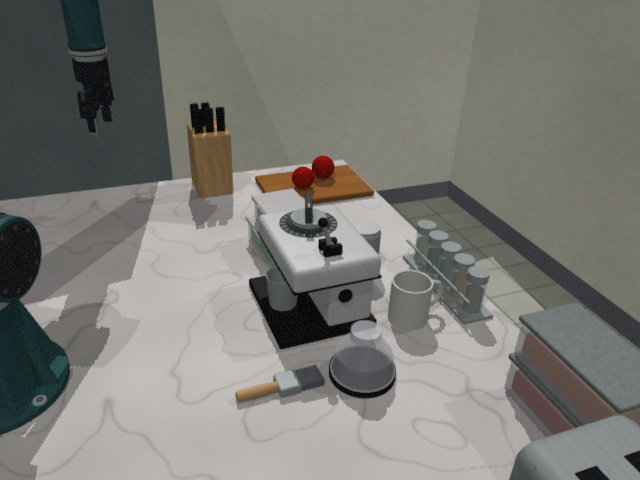

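The top view shows the grinder head with corners at about (257,180), (384,180), (386,275) and (255,275). The adjuster is at about (294,222), the lever cheeks at about (360,223), and the front faces the robot. I'll enlarge the picture and measure.

```bash
cat > h.py <<'E'
import numpy as np
def world(s,u,v,z=None):
    """pixel -> world, by depth or by intersection with plane z"""
    E=s["extrinsics"]; R=E[:3,:3];t=E[:3,3]
    ray=np.array([(u-s["cx"])/s["fx"],-(v-s["cy"])/s["fy"],-1.])
    c=-R.T@t; d=R.T@ray
    k=s["range_z"][int(round(v)),int(round(u))] if z is None else (z-c[2])/d[2]
    return c+k*d
def pix(s,p):
    q=s["extrinsics"][:3,:3]@p+s["extrinsics"][:3,3]
    return np.array([s["cx"]+s["fx"]*q[0]/-q[2], s["cy"]+s["fy"]*q[1]/q[2]])
E
python3 - <<'E'
import cv2,numpy as np
from h import *
s=dict(np.load("top1.npz")); 
c=s["color"][170:300,245:445]; cv2.imwrite("pics/topc.png",cv2.resize(c,None,fx=4,fy=4,interpolation=cv2.INTER_CUBIC))
w=dict(np.load("side1.npz"));c=w["color"][175:295,240:400]; cv2.imwrite("pics/sidec.png",cv2.resize(c,None,fx=5,fy=5,interpolation=cv2.INTER_CUBIC))
# head-top points
P=np.array([world(s,u,v) for u in range(245,400) for v in range(170,290)])
T=P[(abs(P[:,2]-.170)<.006)]
print(len(T),np.median(T[:,2]),cv2.minAreaRect(T[:,:2].astype(np.float32)*1000))
B=P[(abs(P[:,2]-.221)<.006)]
B=B[np.linalg.norm(B[:,:2]-np.median(B[:,:2],0),axis=1)<.045]
print(len(B),np.median(B[:,2]),cv2.minAreaRect(B[:,:2].astype(np.float32)*1000))
K=P[(P[:,2]>.2)&(P[:,1]<-.03)]; print(len(K),K.mean(0) if len(K) else 0)
for uv in [(427,225),(373,155),(274,155),(195,225)]: print(uv,world(s,*uv))
E
```

```text
9972 0.16910056864855205 ((587.6513061523438, 43.57032012939453), (168.64419555664062, 227.64913940429688), 0.656725287437439)
315 0.21976832804889346 ((587.5447998046875, 88.6480712890625), (63.396751403808594, 14.889321327209473), 71.85041046142578)
12 [ 0.57269015 -0.03105445  0.23777322]
(427, 225) [ 0.60446883 -0.15560781  0.10030294]
(373, 155) [ 0.77051011 -0.06304937  0.0063307 ]
(274, 155) [0.73090802 0.13364298 0.11126009]
(195, 225) [0.59068702 0.2720285  0.12291176]
```

View pics/topc.png

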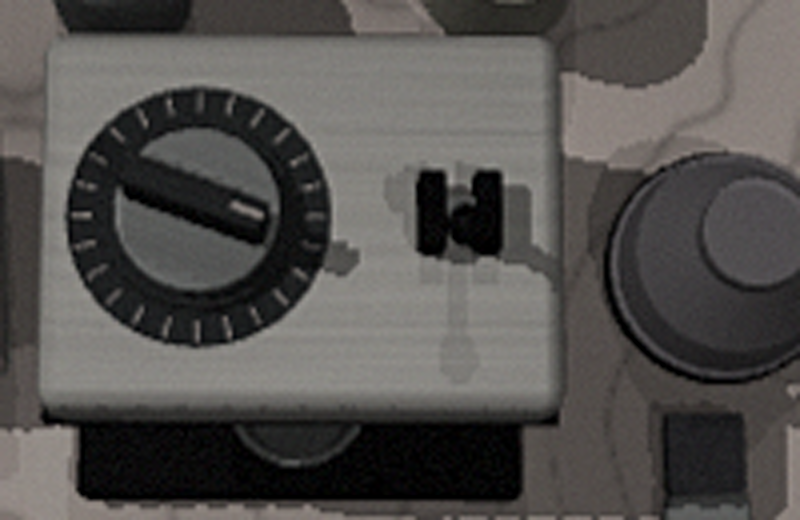

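View pics/sidec.png

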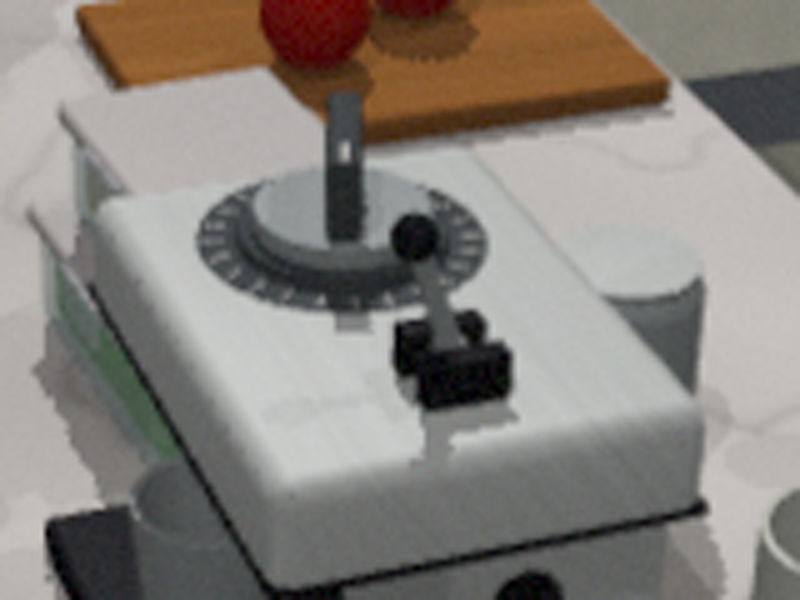

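The crops show the white line at the bar's right end, (248,208) in the top crop, so the bar points at about 71.9°, or dial ≈ 1.24. The knob is forward, at about (463,222) in the top crop, so the lever is unlocked. Next I'll check IK and clearance to the knife block.

```bash
cat >> h.py <<'E'
YAW=0.0115; G=np.array([.5877,.0436])
def gw(x,y,z):
    c,s=np.cos(YAW),np.sin(YAW); return np.array([G[0]+c*x-s*y,G[1]+s*x+c*y,z])
def down(phi): # tool z down, tool x at world heading phi
    return np.array([0,np.cos(phi/2),np.sin(phi/2),0])
E
python3 - <<'E'
from cell import env
from h import *
s=dict(np.load("top1.npz"))
a=.5;print("knob pix",pix(s,gw(-.0249,-.068,.2296)),"dial",pix(s,gw(0,.045,.221)), gw(0,.045,.2))
for half in (0,np.pi):
  for d in (1.24,0,.785,-.05):
    print(half,d,env.solve_ik(gw(0,.045,.204),down(YAW+d+half)))
print("hi",env.solve_ik(gw(0,.045,.30),down(YAW+1.24)))
P=np.array([world(s,u,v) for u in range(0,130,2) for v in range(230,420,2) if s["range_z"][v,u]>0])
P=P[P[:,2]>.05]; print(len(P),P.min(0),P.max(0), np.hypot(P[:,0],P[:,1]).min())
E
```

```text
knob pix [361.97147626 231.8984287 ] dial [293.16366393 217.43539452] [0.58718251 0.08859702 0.2       ]
0 1.24 [ 3.34667355e-02  3.86143139e-01  1.56986051e+00 -4.44089210e-16
  1.18558901e+00  3.52763062e-01]
0 0 [ 3.34667355e-02  3.86143139e-01  1.56986051e+00 -4.44089210e-16
  1.18558901e+00  1.59276306e+00]
0 0.785 [ 3.34667355e-02  3.86143139e-01  1.56986051e+00 -4.44089210e-16
  1.18558901e+00  8.07763062e-01]
0 -0.05 [ 3.34667355e-02  3.86143139e-01  1.56986051e+00 -4.44089210e-16
  1.18558901e+00  1.64276306e+00]
3.141592653589793 1.24 [ 3.34667355e-02  3.86143139e-01  1.56986051e+00 -4.44089210e-16
  1.18558901e+00 -2.78882959e+00]
3.141592653589793 0 [ 3.34667355e-02  3.86143139e-01  1.56986051e+00 -4.44089210e-16
  1.18558901e+00 -1.54882959e+00]
3.141592653589793 0.785 [ 3.34667355e-02  3.86143139e-01  1.56986051e+00 -4.44089210e-16
  1.18558901e+00 -2.33382959e+00]
3.141592653589793 -0.05 [ 3.34667355e-02  3.86143139e-01  1.56986051e+00 -4.44089210e-16
  1.18558901e+00 -1.49882959e+00]
hi [ 3.34667355e-02  3.04482229e-01  1.44576393e+00 -4.44089210e-16
  1.39134649e+00  3.52763062e-01]
429 [0.44901029 0.59693089 0.05007257] [0.54854123 0.62854639 0.16511039] 0.7503021245462707
```

```bash
python3 - <<'E'
from cell import env
from h import *
s=dict(np.load("top1.npz"))
P=np.array([world(s,u,v) for u in range(340,385) for v in range(205,245)])
for lo in (.18,.2,.215,.23):
    K=P[P[:,2]>lo]; print(lo,len(K),K.min(0).round(4),K.max(0).round(4),K.mean(0).round(4))
print(pix(s,gw(0,-.068,.19)), gw(-.0249,-.068,.2296))
ok=gw(0,.045,.30)
q=env.solve_ik(ok,down(YAW+1.245)); env.set_joints(q)
env.move_l(gw(0,.045,.225),feed=.12); env.move_l(gw(0,.045,.204),feed=.05)
env.command_gripper(.0,60)
o=env.observe();print(o["t"],o["width"],o["grasp_force"],o["force"],o["torque"],o["position"],o["joint_positions"][5])
E
```

```text
0.18 373 [ 0.3861 -0.0418  0.1801] [0.6071 0.0433 1.1406] [ 0.5824 -0.0223  0.2166]
0.2 100 [ 0.3861 -0.0325  0.2304] [0.5805 0.0433 1.1406] [ 0.5613 -0.02    0.2924]
0.215 100 [ 0.3861 -0.0325  0.2304] [0.5805 0.0433 1.1406] [ 0.5613 -0.02    0.2924]
0.23 100 [ 0.3861 -0.0325  0.2304] [0.5805 0.0433 1.1406] [ 0.5613 -0.02    0.2924]
[360.14858084 221.97369561] [ 0.56358363 -0.02468185  0.2296    ]
4.2083 0.012909563895631429 61.126753091812134 [ 3.47494218 -1.21476448 -0.76401159] [-0.10507072 -0.42339239  0.02609751] [0.58826932 0.08840253 0.20437074] 0.34781693066510294
```

```bash
python3 - <<'E'
from cell import env
from h import *
q=env.solve_ik(gw(0,.045,.204),down(YAW+1.245)); 
for d in [1.0,.7,.4,.2,.1,.05,0.,-.03,-.06,-.09]:
    q[5]=.352763+1.24-d; env.set_joints(q); o=env.observe()
    print(d,round(o["t"],2),round(o["width"],4),o["force"].round(1),o["torque"].round(3),(o["joint_positions"][5]-1.592763).round(3))
    if abs(o["torque"][2])>.8: break
E
```

```text
1.0 4.55 0.0133 [ 4.7 -1.3  0.1] [-0.15  -0.533  0.225] -1.004
0.7 4.94 0.0129 [ 4.3 -0.7  0.5] [-0.107 -0.716  0.139] -0.706
0.4 5.33 0.0127 [ 5.1 -1.1  0.7] [-0.094 -0.694  0.061] -0.406
0.2 5.64 0.013 [ 5.  -1.   0.8] [-0.016 -0.822  0.408] -0.209
0.1 5.89 0.0132 [ 5.9 -0.9  0.3] [ 0.089 -0.799 -0.088] -0.108
0.05 6.14 0.0131 [ 5.1 -1.1  1.7] [ 0.07  -0.718 -0.513] -0.058
0.0 6.39 0.0126 [ 4.9 -0.6  1.4] [ 0.052 -0.801 -0.064] -0.008
-0.03 6.64 0.0129 [ 5.5 -0.5  0.7] [ 0.086 -0.815  1.195] 0.02
```

Torque jumped to 1.2 N m just past zero, so that is the stop. Now I'll back off three clicks, let go and look.

```bash
python3 - <<'E'
from cell import env
from h import *
import cv2
q=env.solve_ik(gw(0,.045,.204),down(YAW+1.245)); 
for d in [.26,.4,.52,.65,.785]:
    q[5]=.352763+1.24-d; env.set_joints(q); o=env.observe()
    print(d,round(o["t"],2),round(o["width"],4),o["torque"].round(3),(o["joint_positions"][5]-1.592763).round(3))
env.command_gripper(.085); o=env.observe(); print(o["t"],o["torque"],o["force"])
env.move_l(gw(0,.045,.29),feed=.15)
# stand aside to the front so both cameras see the top
env.move_to(gw(-.16,-.068,.30),down(YAW+np.pi/2))
s=env.snapshot("top"); np.savez("top2.npz",**s); w=env.snapshot("side"); np.savez("side2.npz",**w)
a=cv2.resize(s["color"][170:290,245:405],None,fx=2.5,fy=2.5,interpolation=cv2.INTER_CUBIC)
b=cv2.resize(w["color"][175:295,240:400],None,fx=2.5,fy=2.5,interpolation=cv2.INTER_CUBIC)
cv2.imwrite("pics/two.png",np.hstack([a,b]))
P=np.array([world(s,u,v) for u in range(260,330) for v in range(190,250)])
B=P[(abs(P[:,2]-.221)<.006)]; B=B[np.linalg.norm(B[:,:2]-gw(0,.045,0)[:2],axis=1)<.045]
print(len(B),cv2.minAreaRect(B[:,:2].astype(np.float32)*1000), env.observe()["t"])
E
```

```text
0.26 7.03 0.013 [ 0.025 -0.732 -0.009] -0.269
0.4 7.28 0.0126 [ 0.014 -0.714 -0.034] -0.409
0.52 7.53 0.0129 [-0.08  -0.761 -0.001] -0.529
0.65 7.78 0.0127 [-0.031 -0.732 -0.023] -0.659
0.785 8.04 0.0126 [-0.112 -0.706  0.028] -0.794
8.7333 [0.01507458 0.05294251 0.01927515] [-0.09668751  0.20811324  0.35437706]
316 ((587.68408203125, 89.15984344482422), (63.68767547607422, 13.60595989227295), 45.59765625) 10.5333
```

View pics/two.png

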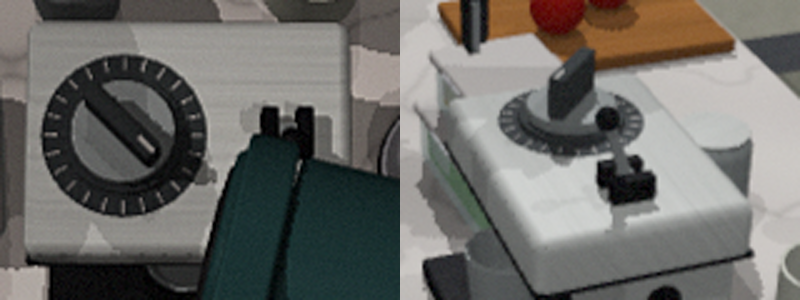

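The bar now reads 45.6° in the world frame, which is 44.9° relative to the grinder, so it sits at three clicks. The knob is still forward. Next I'll push the lever back with closed fingers, watching the force.

```bash
python3 - <<'E'
from cell import env
from h import *
import cv2
Z=.229
env.command_gripper(0,40)
env.move_l(gw(-.08,-.068,.28),feed=.15); env.move_l(gw(-.07,-.068,Z),feed=.1)
print(env.observe()["force"].round(2),env.observe()["width"])
for x in [-.05,-.04,-.03,-.02,-.01,-.005,0,.003,.006,.009,.012,.015,.018,.021,.024]:
    env.move_l(gw(x,-.068,Z),feed=.05); env.pause(.1); o=env.observe()
    print(x,o["force"].round(1),(o["position"]-gw(x,-.068,Z)).round(4))
    if o["force"][0]<-12: break
env.move_l(gw(-.06,-.068,Z),feed=.12); env.move_l(gw(-.08,-.068,.32),feed=.15)
env.move_to(np.array([.40,-.0,.36]),down(YAW+np.pi/2))
s=env.snapshot("top"); np.savez("top3.npz",**s); w=env.snapshot("side"); np.savez("side3.npz",**w)
a=cv2.resize(s["color"][170:290,245:405],None,fx=2.5,fy=2.5,interpolation=cv2.INTER_CUBIC)
b=cv2.resize(w["color"][175:295,240:400],None,fx=2.5,fy=2.5,interpolation=cv2.INTER_CUBIC)
cv2.imwrite("pics/three.png",np.hstack([a,b]))
P=np.array([world(w,u,v) for u in range(290,370) for v in range(180,270)])
K=P[(P[:,2]>.2)&(abs(P[:,1]-G[1]+.068)<.015)&(abs(P[:,0]-G[0])<.06)]
print("knob",len(K),K.mean(0)); print("proj",[ (np.array(pix(w,gw(.052*np.sin(a),-.068,.184+.052*np.cos(a))))-[240,175])*2.5 for a in (.5,.4,.3)])
print(env.observe()["t"])
E
```

```text
[-0.4   0.85  0.59] -0.00029125269580287125
-0.05 [-0.7 -0.3  0.3] [-0.0003  0.0001 -0.0001]
-0.04 [-0.2  0.1  0.1] [-0.      0.     -0.0001]
-0.03 [ 0.8 -0.7 -0. ] [ 0.0002 -0.     -0.0001]
-0.02 [ 0.1  0.6 -0.1] [ 0.0002 -0.     -0.0001]
-0.01 [ 0.5  0.4 -0.2] [ 0.0002 -0.0001 -0.    ]
-0.005 [ 0.4  0.4 -0.7] [ 0.0003 -0.      0.0001]
0 [-0.6 -1.  -0. ] [ 0.0003 -0.      0.    ]
0.003 [-0.5  0.   0.2] [ 0.  0. -0.]
0.006 [-5.7 -1.1  1.8] [-0.0014  0.0001 -0.0003]
0.009 [-13.1  -1.8   6.1] [-0.0039  0.0001 -0.0004]
knob 156 [ 0.60757829 -0.02655361  0.22351401]
proj [array([259.84465491, 116.88060588]), array([253.95640406, 115.07036528]), array([247.7395023 , 113.88729721])]
19.0083
```

View pics/three.png

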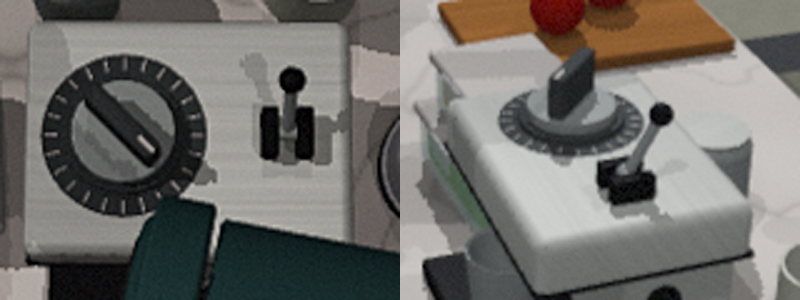

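The picture shows the knob at (260,115) in the side panel, matching full lock, where I predicted (259.8,116.9). The bar hasn't moved from three clicks, and the arm is clear. Handing in.

```bash
python3 -c "
from cell import env
print(env.close_job())"
```

```text
the job is handed in; nothing more can be done
None
```

The adjuster was turned to its stop and backed off three clicks, the lock lever was thrown fully to the back and released, and the job was handed in at about 19 s of the 48 s allowed.

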